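# Fit the spindle of the label-roll dispenser

## Robot

A 6-joint arm with a two-finger parallel gripper is mounted at the origin on the work surface. World frame = base frame: x ahead of the robot, y to its left, z up, the work surface at z = 0. Lengths are in mm, angles in rad, forces in N, time in s.
With the tool pointing down it reaches from about 325 to 900 mm from the base axis. Payload 6.1 kg.
Tool frame: the origin (TCP) lies between the finger pads; the fingertips stand 8 mm ahead of it and the grasp point (between the pads) lies 11 mm behind it; z points along the fingers, y is the line along which they close (so a half turn about z gives the same grasp; the last joint's range is limited). The gripper opens to 85 mm and grips with 20 to 120 N. Pads are 22 mm wide; open, the fingers measure 114 mm over their backs; the gripper's body (76 mm by 85 mm) begins 54 mm behind the grasp point. The pads swing forward as they close: fully open they stand 13 mm farther back than shut.
Start: joints at [1.212, 0.22, 1.526, -0, 1.395, -0.126], TCP at [144.188, 608.133, 239.3] pointing down, gripper open.
Joint ranges: [-2.98, 2.98], [-0.91, 2.08], [0.09, 2.57], [-1.24, 4.39], [0.2, 2.65], [-2.68, 2.68]. Speed limits (rad/s): [2.57, 2.57, 3.01, 3.14, 3.14, 3.14].

## Interface

Orientations are given as a unit quaternion [x, y, z, w].
In Python, from cell import monitor, optics, hand_in gives the robot as it stands. The module is installed in compiled form; this text tells all that it offers.
- The arm moves only by the shell command python3 -m pendant 'ROWS' [OPENING] [FORCE]. ROWS is JSON, a list of rows, each a list of 6 numbers: the shift along the tool's x, y, z in mm, then the turn, a rotation vector about the tool's x, y, z in rad. In form: [[tx, ty, tz, ax, ay, az], ...]. A call has exactly 8 rows; each row shifts and turns the commanded pose from where the row before left it, along the tool's axes as they then stand; what a row does not reach is not made up. A row lasts 1/8 s, in which the tool goes at most 62.5 mm and 10.7 degrees, less where a joint would pass 70% of its speed; a pose out of reach is approached as far as the arm can. A call is refused whole if a number of a shift passes 62.5 or a number of a turn 0.188, either way. A call with a gripper value outside its range is refused whole. OPENING is the opening, from -1 (shut) to 1 (fully open), so that 0 is half open, set as the call begins (- or left out, the last holds). The fingers move at their own pace and stop on an object; FORCE is the grip in N (left out, the last holds). Time passes only in rows, so rows that do not move let the fingers close, or fill a call up. It gives the time, the measured TCP pose, the force, the opening and the grip force at its end, in the units of the state.
- monitor.sense(): the state, without advancing time (a new reading comes with each control period).
- optics.grab_frame(name): name is "scene" or "top"; returns a dict with "frame" (420x560x3 uint8, blue, green, red), "fx", "fy", "cx", "cy" (pixels), "camera_from_world" (4x4, takes a point from world to camera coordinates). Camera axes: x right, y up, looking along -z (the intrinsics and any distortion apply to the point x, -y, -z); pixel columns grow to the right and rows downward; lengths in mm; the calibration is good to about 2 mm. A picture is of the moment at which its call begins. There is no depth.
- hand_in(): hands the job in; it is judged then, once.
The state is a dict: "time_s": time; "joint_positions": joint angles; "joint_vel": joint speeds; "joint_torque": joint torques, N m; "position": TCP position; "ee_rot": TCP orientation; "force": force on the tool from outside, world axes, zero at the start; "ft_torque": the same for the moment, N m; "opening": opening from 0.0 (shut) to 1.0 (fully open); "grip_force": force on a finger pad.
Only numpy, scipy, OpenCV 4.12 (cv2) and the standard library are available. Lean on these libraries where they do the work, as an engineer would, in place of code of your own. Each camera call takes 0.05 s, during which the arm holds its last target. There are 200 camera calls.

## Task

Fit the spindle of the label-roll dispenser: pick up the longer of the two loose spindles and, from the robot's right, thread it tip first through the right side plate, the roll's core and the left side plate. Leave it lying in both plates with 3 to 5 cm of tube sticking out on the left and the black grip outside on the right, the roll still in place.

Things in the scene. Friction and masses are not known exactly. Their poses are not given: they have to be found in the camera images.
- spindle_grip (a point): Centre of the long spindle's flat black grip (50 x 24 x 14 mm high, lying flat, centre 7 mm up). A steel tube 14 mm thick, 170 mm long leaves one end; 220 mm in all, 0.12 kg, balance point about 90 mm ahead of here. x axis: towards the tip, at the start roughly +y; z: up. A shorter spindle (130 mm in all) of the same make lies beside it, 11 to 21 cm nearer or farther; not to be used.
- spindle_tip (a point): Centre of the free end of the longer spindle's tube, 195 mm from spindle_grip along its x axis.
- dispenser: Fixed label-roll dispenser: base 130 x 85 x 8 mm, two upright aluminium side plates 100 mm wide, 105 high, 5 thick. Origin: centre of its underside. y axis: along the hole axis, roughly to the robot's left; z up. Plates at y = -35 to -30 mm (right) and 30 to 35 mm (left), each with a 40 mm round through hole centred at x = 0, z = 60 mm; the roll's core is on the same axis.
- roll_center (a point): Centre of the loose label roll resting on two bars between the plates, axis along the dispenser's y: white paper, 90 mm across, 54 mm wide, brown cardboard core with a 40 mm clear bore, 0.18 kg. At the start at x = 0, y = 0, z = 60 mm of the dispenser.
Things that resemble listed ones, but are neither listed nor needed, are in the scene too. What is shaped like the part that bears roll_center but pink or purple is not meant. Leave any blue look-alike of the dispenser alone.

How it is judged (in metres and radians):
At the end, for the whole second after the job is handed in: Longer spindle lies through both plates and the roll's core: tip 10 to 95 mm beyond the left plate's outer face and within 35 mm of the hole axis in x and z; grip's centre 25 mm or more outside the right plate; roll's centre within 20 mm (from above) of the dispenser's origin and 75 mm in all (y of spindle_tip in the frame of dispenser between 0.045 and 0.13 m and x of spindle_tip in the frame of dispenser between -0.035 and 0.035 m and z of spindle_tip in the frame of dispenser between 0.025 and 0.095 m and y of spindle_grip in the frame of dispenser below -0.06 m and distance between roll_center and dispenser below 0.075 m and horizontal distance between roll_center and dispenser below 0.02 m); the robot touches nothing.
It also fails if it takes over 45 s, if anything falls off the work surface, if the arm or the gripper's body presses on something with over 40 N, if the wrist force passes 120 N, or if a joint passes its speed limit or range.

## Working session

There is one attempt and no reset: what is moved stays moved. The work goes in short steps, Python scripts to look and compute and a shell command to move; the robot and the scene stay as the last step left them, time stands still between calls to the robot, and variables do not carry over. Pictures are saved under pics/ and viewed, at most 10 in all, crops included, and the job is handed in when it is done.

```bash
mkdir -p pics
python3 - <<'E'
from cell import monitor, optics
import cv2,json
s=monitor.sense(); print(s)
for n in("scene","top"):
    f=optics.grab_frame(n); cv2.imwrite(f"pics/{n}0.png",cv2.resize(f["frame"],(784,588),interpolation=cv2.INTER_CUBIC))
    print(n,{k:(v if k!="frame" else 0) for k,v in f.items()})
E
```

```text
{'time_s': 0.0, 'joint_positions': array([ 1.21188639e+00,  2.21250344e-01,  1.52760769e+00,  5.80276192e-08,
        1.39467274e+00, -1.26117439e-01]), 'joint_vel': array([6.62169147e-04, 7.38279531e-04, 1.38761485e-03, 2.18490682e-03,
       9.89300377e-05, 1.30941581e-03]), 'joint_torque': array([-4.97102355e-04, -4.96917057e+01, -3.89383578e+01, -4.59035691e-04,
        1.16570803e-02,  3.40273239e-06]), 'position': array([143.99355499, 607.59006646, 238.18602083]), 'ee_rot': array([ 1.16133553e-01,  9.93233134e-01, -9.40692739e-04, -2.32740410e-04]), 'force': array([ 0.09265866,  0.19730327, -0.33686451]), 'ft_torque': array([-0.01229306, -0.02320178, -0.00374369]), 'grip_force': 0.0, 'opening': 0.9993626372175726}
scene {'frame': 0, 'fx': 464.1585242807919, 'fy': 464.1585242807919, 'cx': 275.0333492968941, 'cy': 202.08543078428022, 'camera_from_world': array([[ 5.08855385e-01,  8.60755137e-01, -1.29147891e-02,
        -2.41409170e+02],
       [-5.98193379e-01,  3.64344800e-01,  7.13734929e-01,
         2.42288256e+02],
       [ 6.19056442e-01, -3.55462321e-01,  7.00296837e-01,
        -1.53009657e+03],
       [ 0.00000000e+00,  0.00000000e+00,  0.00000000e+00,
         1.00000000e+00]])}
top {'frame': 0, 'fx': 535.83415696754, 'fy': 535.83415696754, 'cx': 278.06136422750956, 'cy': 214.32106418716, 'camera_from_world': array([[ 4.86436354e-02, -9.98814775e-01,  1.68590379e-03,
        -2.04182892e+01],
       [ 9.71522864e-01,  4.77062341e-02,  2.32093602e-01,
        -5.15687564e+02],
       [-2.31898947e-01, -9.65198248e-03,  9.72691995e-01,
        -1.27751237e+03],
       [ 0.00000000e+00,  0.00000000e+00,  0.00000000e+00,
         1.00000000e+00]])}
```

View pics/top0.png

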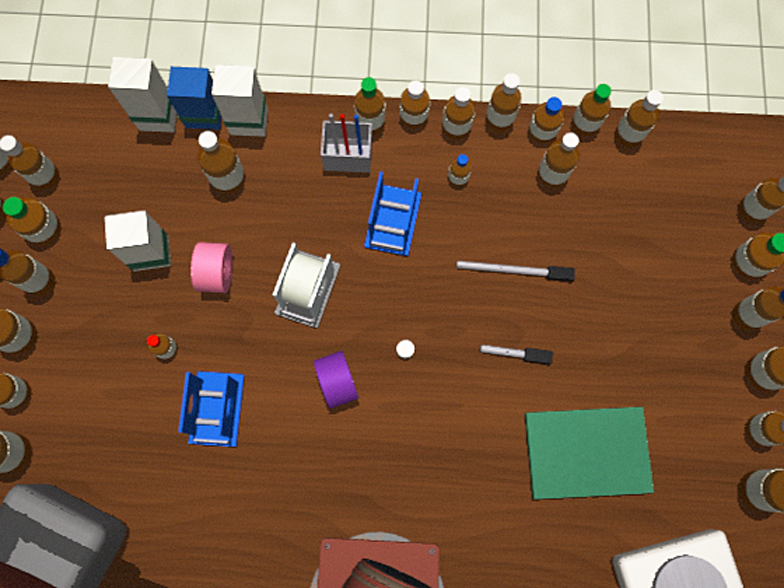

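View pics/scene0.png

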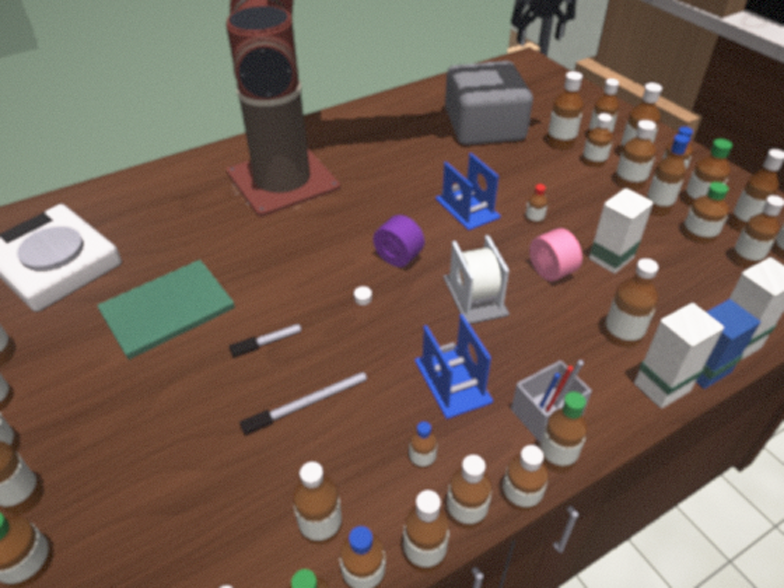

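The top view shows the long spindle at about (458,265) to (574,274) px and the short one at (482,349) to (552,357). The dispenser with the white roll is at about (305,285), rotated slightly. The blue frames and the pink and purple rolls are decoys. Next I'll take enlarged crops.

```bash
cat > h.py <<'E'
import numpy as np,cv2
from cell import monitor, optics
def P(f,X):
    X=np.atleast_2d(X).astype(float); M=f["camera_from_world"]
    c=X@M[:3,:3].T+M[:3,3]
    return np.c_[f["cx"]+f["fx"]*c[:,0]/-c[:,2], f["cy"]-f["fy"]*c[:,1]/-c[:,2]]
def back(f,u,v,z):
    M=f["camera_from_world"];R=M[:3,:3];o=-R.T@M[:3,3]
    d=R.T@np.array([(u-f["cx"])/f["fx"],-(v-f["cy"])/f["fy"],-1]); return o+d*(z-o[2])/d[2]
def crop(f,x0,y0,w,h,k): return cv2.resize(f["frame"][y0:y0+h,x0:x0+w],None,fx=k,fy=k,interpolation=cv2.INTER_CUBIC)
E
python3 - <<'E'
from h import *
t=optics.grab_frame("top"); s=optics.grab_frame("scene")
a=crop(t,185,165,65,75,6)          # dispenser top
b=crop(t,320,180,100,35,4)
c=crop(s,310,160,65,75,6)
d=crop(s,165,260,105,55,3)
im=np.zeros((600,800,3),np.uint8)
im[:450,:390]=a; im[:450,400:790]=c; im[455:595,:400]=b; 
d=d[:145];im[452:452+d.shape[0],410:410+d.shape[1]]=d
cv2.imwrite("pics/c1.png",im)
E
```

```text
(no output)
```

View pics/c1.png

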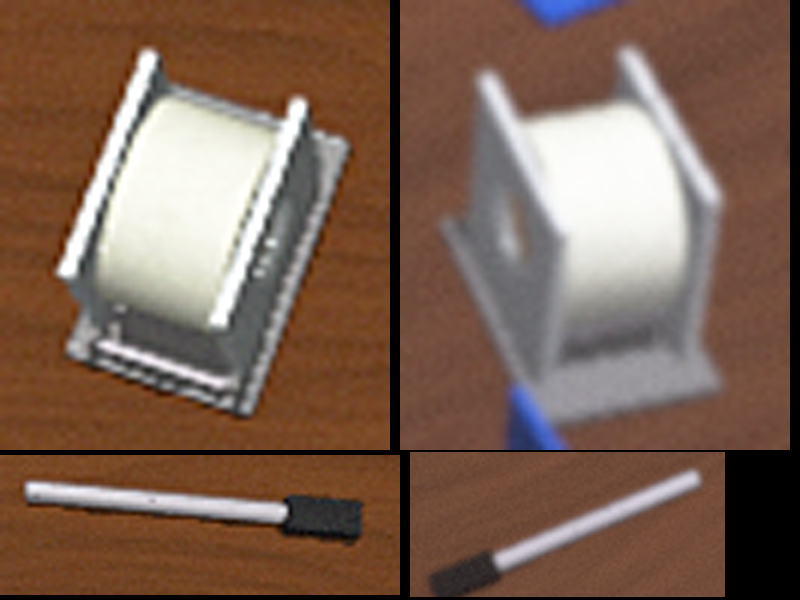

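```bash
cat > fit.py <<'E'
from h import *
from scipy.optimize import least_squares
t=optics.grab_frame("top"); s=optics.grab_frame("scene")
T=[((50,32.5,105),(150,52)),((-50,32.5,105),(68,272)),((50,-32.5,105),(298,100)),((-50,-32.5,105),(222,322)),((65,-42.5,8),(348,143)),((-65,-42.5,4),(247,412)),((-65,42.5,8),(70,352))]
S=[((50,-32.5,105),(560,240)),((-50,-32.5,105),(488,75)),((-50,32.5,105),(628,50)),((50,32.5,105),(715,200)),((65,42.5,6),(720,382)),((-65,-42.5,6),(443,222))]
def W(p,L):
    c,q=np.cos(p[2]),np.sin(p[2]);L=np.array(L,float)
    return np.c_[p[0]+c*L[:,0]-q*L[:,1],p[1]+q*L[:,0]+c*L[:,1],L[:,2]]
def res(p,which):
    r=[]
    if 't' in which: r.append(P(t,W(p,[a for a,_ in T]))-[(185+u/6,165+v/6) for _,(u,v) in T])
    if 's' in which: r.append(P(s,W(p,[a for a,_ in S]))-[(310+(u-400)/6,160+v/6) for _,(u,v) in S])
    return np.concatenate(r).ravel()
for w in ("t","s","ts"):
    o=least_squares(res,[500,100,-.3],args=(w,),loss='soft_l1',x_scale=[10,10,.1]); print(w,o.x.round(3),o.fun.reshape(-1,2).round(1).tolist())
for n,f,pts in (("t",t,[(320+28/4,180+37/4),(320+361/4,180+65/4),(320+287/4,180+58/4)]),("s",s,[(165+287/3,260+26/3),(165+23/3,260+133/3),(165+88/3,260+106/3)])):
    a=[back(f,u,v,7) for u,v in pts]; d=a[0]-a[1]; L=np.linalg.norm(d)
    print(n,[x.round(1).tolist() for x in a],"L",L.round(1),"yaw",np.arctan2(d[1],d[0]).round(3),"grip",(a[1]+d/L*25).round(1))
E
python3 fit.py
```

```text
t [ 5.44124e+02  1.58123e+02 -2.70000e-01] [[0.1, -0.4], [-0.3, 0.4], [0.4, -0.5], [-0.7, 0.3], [0.4, -0.9], [0.8, 0.6], [-0.8, 0.2]]
s [ 5.45622e+02  1.58911e+02 -2.88000e-01] [[0.6, -1.6], [-0.3, 0.0], [-0.0, -0.0], [-0.2, 0.4], [0.2, 0.8], [-0.2, -0.1]]
ts [ 5.44719e+02  1.58600e+02 -2.77000e-01] [[0.1, -0.7], [-0.6, 0.1], [0.4, -0.6], [-1.0, 0.1], [0.3, -1.0], [0.5, 0.4], [-1.1, -0.2], [0.6, -1.7], [-0.8, -0.0], [-0.6, -0.2], [-0.4, 0.1], [0.1, 0.5], [-0.7, -0.1]]
t [[602.9, -119.9, 7.0], [594.5, -338.6, 7.0], [596.9, -290.1, 7.0]] L 218.8 yaw 1.533 grip [ 595.5 -313.6    7. ]
s [[607.0, -118.1, 7.0], [591.8, -335.6, 7.0], [594.8, -284.3, 7.0]] L 218.1 yaw 1.501 grip [ 593.5 -310.7    7. ]
```

Both views agree: dispenser at about (545,158.5) with yaw -0.28, and the spindle grip at about (594.5,-312.5) with yaw 1.517. The spindle measures about 218 mm against the true 220. First I'll turn the tool so it closes across the spindle.

```bash
cat > go.py <<'E'
# usage: go.py x y z yaw_of_tool_x : remaining shift in current tool axes and turn about tool z
import sys
from h import *
from scipy.spatial.transform import Rotation as R
s=monitor.sense(); r=R.from_quat(s["ee_rot"]); x,y,z,w=map(float,sys.argv[1:5])
tgt=R.from_matrix(np.array([[np.cos(w),np.sin(w),0],[np.sin(w),-np.cos(w),0],[0,0,-1]]))
print("shift",r.inv().apply(np.array([x,y,z])-s["position"]).round(1),"turn",(r.inv()*tgt).as_rotvec().round(3),"in target axes",tgt.inv().apply(np.array([x,y,z])-s["position"]).round(1),"q",s["joint_positions"].round(2))
E
python3 -m pendant '[[0,0,0,0,0,0.174],[0,0,0,0,0,0.174],[0,0,0,0,0,0.174],[0,0,0,0,0,0.174],[0,0,0,0,0,0.174],[0,0,0,0,0,0.174],[0,0,0,0,0,0.174],[0,0,0,0,0,0.174]]' 0.2
python3 go.py 594.5 -312.5 120 1.517
```

```text
time_s: 1.3
position: [144.2, 608.1, 239.2]
ee_rot: [0.728, 0.686, -0.0, 0.0]
force: [-0.1, -0.2, -0.6]
opening: 0.599
grip_force: 0.0
shift [-892.   504.5  119.3] turn [-0.     0.    -0.006] in target axes [-895.   499.2  119.2] q [1.21 0.22 1.53 0.   1.39 1.27]
```

```bash
R='[-37,21,0,0,0,0]'
python3 -m pendant '[[-37,21,0,0,0,0],[-37,21,0,0,0,0],[-37,21,0,0,0,0],[-37,21,0,0,0,0],[-37,21,0,0,0,0],[-37,21,0,0,0,0],[-37,21,0,0,0,0],[-37,21,0,0,0,0]]' | head -2
python3 -m pendant '[[-37,21,0,0,0,0],[-37,21,0,0,0,0],[-37,21,0,0,0,0],[-37,21,0,0,0,0],[-37,21,0,0,0,0],[-37,21,0,0,0,0],[-37,21,0,0,0,0],[-37,21,0,0,0,0]]' | head -2
python3 -m pendant '[[-37,21,13,0,0,0],[-37,21,13,0,0,0],[-37,21,13,0,0,0],[-37,21,13,0,0,0],[-37,21,13,0,0,0],[-37,21,13,0,0,0],[-37,21,13,0,0,0],[0,0,13,0,0,0]]' | head -2
python3 go.py 594.5 -312.5 120 1.517
```

```text
time_s: 2.3
position: [296.4, 302.3, 239.5]
time_s: 3.3
position: [448.3, -2.5, 239.5]
time_s: 4.3
position: [581.1, -270.4, 134.6]
shift [-41.2  15.7  14.6] turn [ 0.001  0.001 -0.003] in target axes [-41.3  15.6  14.6] q [-0.56  0.35  1.58 -0.    1.22 -0.5 ]
```

```bash
python3 -m pendant '[[-10,4,9,0,0,0],[-10,4,9,0,0,0],[-10,4,9,0,0,0],[-11,3.5,9,0,0,0],[0,0,9,0,0,0],[0,0,9,0,0,0],[0,0,9,0,0,0],[0,0,9,0,0,0]]'
python3 - <<'E'
from h import *
t=optics.grab_frame("top"); s=optics.grab_frame("scene")
im=np.zeros((600,800,3),np.uint8)
a=crop(t,320,150,100,80,4); b=crop(s,150,220,130,110,3)
im[:320,:400]=a; im[:330,405:795]=b
# measured tip/grip back projections check
cv2.imwrite("pics/c2.png",im[:335])
print(P(t,[[594.5,-312.5,7],monitor.sense()["position"]]),P(s,[[594.5,-312.5,7],monitor.sense()["position"]]))
E
python3 go.py 594.5 -312.5 10 1.517
```

```text
time_s: 5.3
position: [593.8, -309.2, 62.7]
ee_rot: [0.726, 0.688, 0.0, -0.0]
force: [-0.2, 0.3, -0.4]
opening: 0.6
grip_force: 0.0
[[400.29868419 195.79372043]
 [403.64093717 190.5345708 ]] [[182.75435952 300.67766501]
 [180.28987812 285.19815362]]
shift [-3.8  1.8 51.7] turn [-0.002 -0.001  0.   ] in target axes [-3.7  1.7 51.7] q [-0.6   0.49  1.53 -0.    1.12 -0.54]
```

View pics/c2.png

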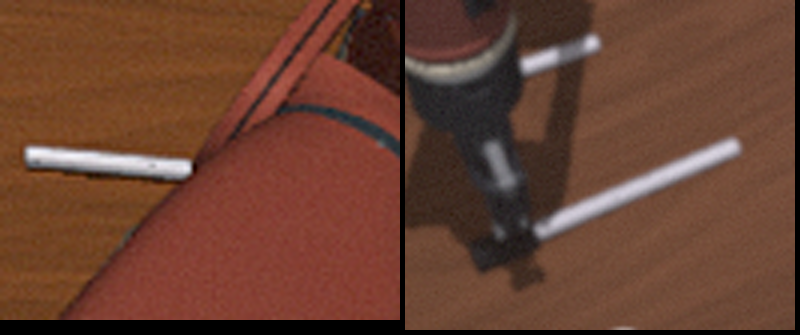

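The gripper sits above the black grip, with the finger near (505,235) px in the crop, and the tube is clear ahead of it. I'll descend and close.

```bash
python3 -m pendant '[[-2,1,9,0,0,0],[-2,1,9,0,0,0],[0,0,9,0,0,0],[0,0,8,0,0,0],[0,0,6,0,0,0],[0,0,5,0,0,0],[0,0,5,0,0,0],[0,0,0,0,0,0]]'
python3 -m pendant '[[0,0,0,0,0,0],[0,0,0,0,0,0],[0,0,0,0,0,0],[0,0,0,0,0,0],[0,0,0,0,0,0],[0,0,0,0,0,0],[0,0,0,0,0,0],[0,0,0,0,0,0]]' -1 80
python3 go.py 594.5 -312.5 10 1.517
```

```text
time_s: 6.4
position: [595.3, -313.4, 11.8]
ee_rot: [0.726, 0.688, -0.0, -0.0]
force: [-0.1, -0.7, -0.2]
opening: 0.596
grip_force: 0.0
time_s: 7.4
position: [596.0, -313.9, 13.1]
ee_rot: [0.726, 0.688, 0.0, 0.001]
force: [-1.2, 0.7, 5.2]
opening: 0.251
grip_force: 79.4
shift [ 1.3 -1.6  3.1] turn [ 0.001  0.001 -0.   ] in target axes [ 1.3 -1.6  3.1] q [-0.6   0.57  1.53 -0.    1.05 -0.55]
```

```bash
python3 -m pendant '[[0,0,-4,0,0,0],[0,0,-8,0,0,0],[0,0,-8,0,0,0],[0,0,-8,0,0,0],[0,0,-8,0,0,0],[0,0,-8,0,0,0],[0,0,-8,0,0,0],[0,0,0,0,0,0]]'
python3 go.py 473.6 -91.6 66 1.294
```

```text
time_s: 8.4
position: [596.2, -314.0, 65.5]
ee_rot: [0.726, 0.688, 0.0, 0.001]
force: [0.3, 0.8, -0.9]
opening: 0.25
grip_force: 78.7
shift [ 215.5 -134.4   -0.9] turn [0.002 0.001 0.223] in target axes [ 180.4 -178.7   -0.5] q [-0.6   0.5   1.52 -0.    1.13 -0.55]
```

```bash
python3 -m pendant '[[0,0,0,0,0,0.112],[0,0,0,0,0,0.111],[30,-30,0,0,0,0],[30,-30,0,0,0,0],[30,-30,0,0,0,0],[30,-30,0,0,0,0],[30,-30,0,0,0,0],[28,-28,0,0,0,0]]'
python3 -m pendant '[[0,0,0,0,0,0],[0,0,0,0,0,0],[0,0,0,0,0,0],[0,0,0,0,0,0],[0,0,0,0,0,0],[0,0,0,0,0,0],[0,0,0,0,0,0],[0,0,0,0,0,0]]' >/dev/null
python3 go.py 473.6 -91.6 66 1.294
python3 - <<'E'
from h import *
t=optics.grab_frame("top"); s=optics.grab_frame("scene")
im=np.zeros((600,800,3),np.uint8)
a=crop(t,180,160,100,100,4); b=crop(s,250,150,130,120,3)
im[:400,:400]=a; im[:360,405:795]=b
cv2.imwrite("pics/c3.png",im[:405])
p=monitor.sense()["position"]; d=np.array([np.cos(1.294),np.sin(1.294),0])
q=p+195*d-[0,0,6]; print(q.round(1))
print((P(t,q)-[180,160])*4,(P(s,q)-[250,150])*3+[405,0])
E
```

```text
time_s: 9.4
position: [472.0, -92.4, 64.1]
ee_rot: [0.798, 0.603, -0.0, -0.0]
force: [0.8, 0.2, -0.2]
opening: 0.254
grip_force: 78.8
shift [ 2.1 -0.  -1.7] turn [-0.  0. -0.] in target axes [ 2.1 -0.  -1.7] q [-0.36  0.09  2.03 -0.    1.02 -0.08]
[526.4  93.9  58.3]
[[251.03862013 195.43556216]] [[604.04107207 152.45462655]]
```

View pics/c3.png

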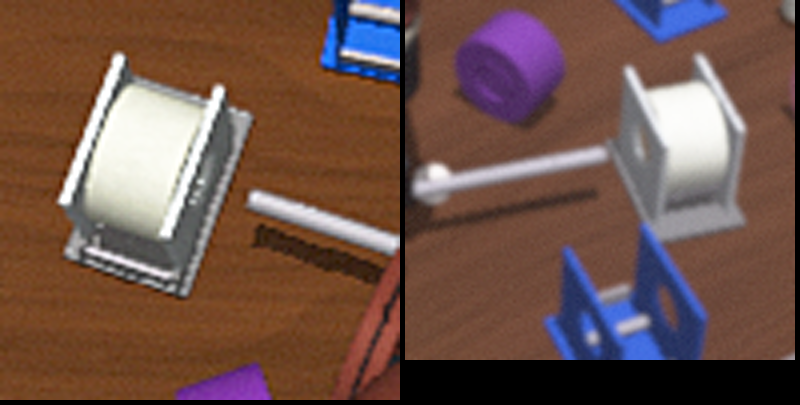

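The tip appears at (252,198) px in the top crop and (606,153) in the scene crop. That is within 1 px of the prediction and puts it on the hole axis, so I'll insert.

```bash
python3 -m pendant '[[10,0,-1,0,0,0],[10,0,-1,0,0,0],[10,0,0,0,0,0],[10,0,0,0,0,0],[10,0,0,0,0,0],[10,0,0,0,0,0],[7,0,0,0,0,0],[6,0,0,0,0,0]]'
python3 go.py 513.4 49.8 66 1.294
```

```text
time_s: 11.5
position: [493.1, -23.0, 66.3]
ee_rot: [0.798, 0.603, -0.0, -0.0]
force: [0.2, -0.3, -1.4]
opening: 0.256
grip_force: 78.8
shift [75.6 -0.4  0.3] turn [-0.  0. -0.] in target axes [75.6 -0.4  0.3] q [-0.21  0.11  2.   -0.    1.03  0.07]
```

```bash
python3 -m pendant '[[10,0,0,0,0,0],[10,0,0,0,0,0],[10,0,0,0,0,0],[10,0,0,0,0,0],[10,0,0,0,0,0],[10,0,0,0,0,0],[9,0,0,0,0,0],[6,0,0,0,0,0]]'
python3 -m pendant '[[0,0,2,0,0,0],[0,0,2,0,0,0],[0,0,2,0,0,0],[0,0,2,0,0,0],[0,0,1,0,0,0],[0,0,1,0,0,0],[0,0,0,0,0,0],[0,0,0,0,0,0]]'
python3 go.py 513.4 49.8 66 1.294
python3 - <<'E'
from h import *
t=optics.grab_frame("top"); s=optics.grab_frame("scene")
im=np.zeros((600,800,3),np.uint8)
a=crop(t,180,160,100,100,4); b=crop(s,280,150,130,120,3)
im[:400,:400]=a; im[:360,405:795]=b
cv2.imwrite("pics/c4.png",im[:405])
E
```

```text
time_s: 12.5
position: [513.7, 49.3, 66.3]
ee_rot: [0.798, 0.603, 0.0, 0.0]
force: [-0.1, -1.3, -1.0]
opening: 0.251
grip_force: 78.8
time_s: 13.5
position: [513.6, 48.7, 56.4]
ee_rot: [0.798, 0.603, 0.0, 0.0]
force: [-0.2, 0.2, -1.0]
opening: 0.249
grip_force: 78.8
shift [ 1.  -0.5 -9.6] turn [ 0.  0. -0.] in target axes [ 1.  -0.5 -9.6] q [-0.06  0.18  1.95 -0.    1.01  0.22]
```

View pics/c4.png

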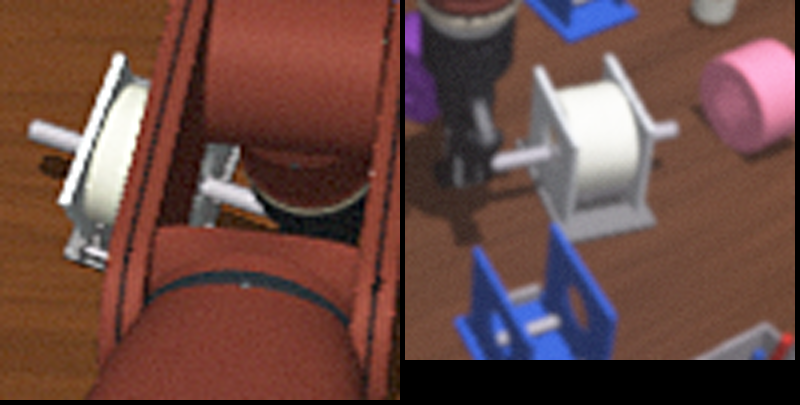

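The tube passes through both plates, with the tip at (35,130) px in the top crop and (675,130) in the scene crop. I'll lower it until it rests.

```bash
python3 -m pendant '[[0,0,1,0,0,0],[0,0,0.5,0,0,0],[0,0,0.5,0,0,0],[0,0,0.5,0,0,0],[0,0,0,0,0,0],[0,0,0,0,0,0],[0,0,0,0,0,0],[0,0,0,0,0,0]]'
python3 - <<'E'
from h import *
t=optics.grab_frame("top")
q=back(t,180+34/4,160+130/4,49)-[544.7,158.5,0]; print(q, q[0]*.2735+q[1]*.962, q[0]*.962-q[1]*.2735)
E
```

```text
time_s: 14.6
position: [513.5, 48.7, 53.8]
ee_rot: [0.798, 0.603, 0.0, -0.0]
force: [-0.2, -0.7, -0.3]
opening: 0.251
grip_force: 78.8
[19.98213419 76.74007361 49.        ] 79.28906451240002 -1.765597044252928
```

```bash
python3 -m pendant '[[1,0,0,0,0,0],[1,0,0,0,0,0],[0,0,0.5,0,0,0],[0,0,0.5,0,0,0],[0,0,0.5,0,0,0],[0,0,0,0,0,0],[0,0,0,0,0,0],[0,0,0,0,0,0]]'
python3 -m pendant '[[0,0,0.5,0,0,0],[0,0,0.5,0,0,0],[0,0,0,0,0,0],[0,0,0,0,0,0],[0,0,0,0,0,0],[0,0,0,0,0,0],[0,0,0,0,0,0],[0,0,0,0,0,0]]'
```

```text
time_s: 15.65
position: [514.2, 50.6, 52.4]
ee_rot: [0.798, 0.603, 0.0, 0.0]
force: [-0.5, 0.5, 1.8]
opening: 0.249
grip_force: 79.1
time_s: 16.65
position: [514.2, 50.6, 51.3]
ee_rot: [0.798, 0.603, 0.0, 0.0]
force: [-0.4, -1.4, 2.1]
opening: 0.254
grip_force: 79.3
```

```bash
python3 -m pendant '[[0,0,0,0,0,0],[0,0,0,0,0,0],[0,0,0,0,0,0],[0,0,0,0,0,0],[0,0,0,0,0,0],[0,0,0,0,0,0],[0,0,0,0,0,0],[0,0,0,0,0,0]]' 0.2
python3 - <<'E'
from h import *
t=optics.grab_frame("top"); s=optics.grab_frame("scene")
im=np.zeros((600,800,3),np.uint8)
a=crop(t,180,160,100,100,4); b=crop(s,280,150,130,120,3)
im[:400,:400]=a; im[:360,405:795]=b
cv2.imwrite("pics/c5.png",im[:405])
E
```

```text
time_s: 17.65
position: [514.1, 50.6, 51.3]
ee_rot: [0.798, 0.603, 0.0, 0.0]
force: [0.9, -0.1, -0.6]
opening: 0.6
grip_force: 0.0
```

View pics/c5.png

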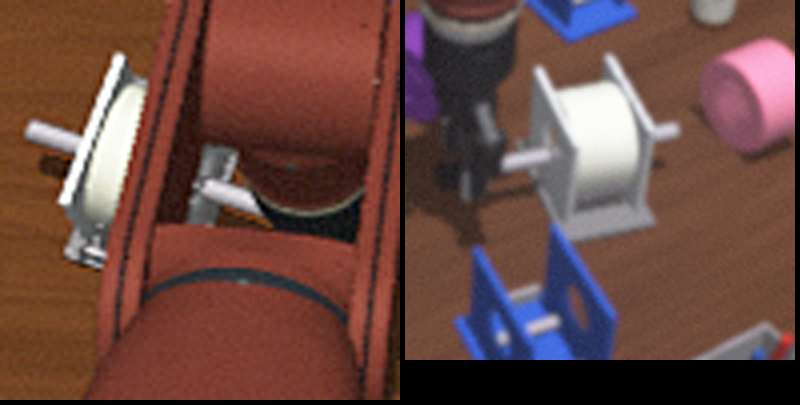

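The spindle stayed in place on release, with the tip at (30,128) px in the top crop and (678,130) in the scene crop. I'll lift the gripper straight up.

```bash
python3 -m pendant '[[0,0,-5,0,0,0],[0,0,-10,0,0,0],[0,0,-15,0,0,0],[0,0,-25,0,0,0],[0,0,-25,0,0,0],[0,0,-25,0,0,0],[0,0,-20,0,0,0],[0,0,-10,0,0,0]]'
python3 -m pendant '[[-30,0,0,0,0,0],[-40,0,0,0,0,0],[-40,0,0,0,0,0],[-40,0,0,0,0,0],[-40,0,0,0,0,0],[-30,0,0,0,0,0],[0,0,0,0,0,0],[0,0,0,0,0,0]]'
python3 - <<'E'
from h import *
t=optics.grab_frame("top"); s=optics.grab_frame("scene")
im=np.zeros((600,800,3),np.uint8)
a=crop(t,180,160,100,100,4); b=crop(s,280,150,130,120,3)
im[:400,:400]=a; im[:360,405:795]=b
cv2.imwrite("pics/c6.png",im[:405])
E
```

```text
time_s: 18.75
position: [515.0, 50.6, 188.8]
ee_rot: [0.798, 0.603, 0.001, 0.001]
force: [-0.0, 0.1, -0.5]
opening: 0.599
grip_force: 0.0
time_s: 19.75
position: [453.9, -160.5, 186.3]
ee_rot: [0.798, 0.603, 0.0, -0.0]
force: [-0.7, 0.7, 0.4]
opening: 0.604
grip_force: 0.0
```

View pics/c6.png

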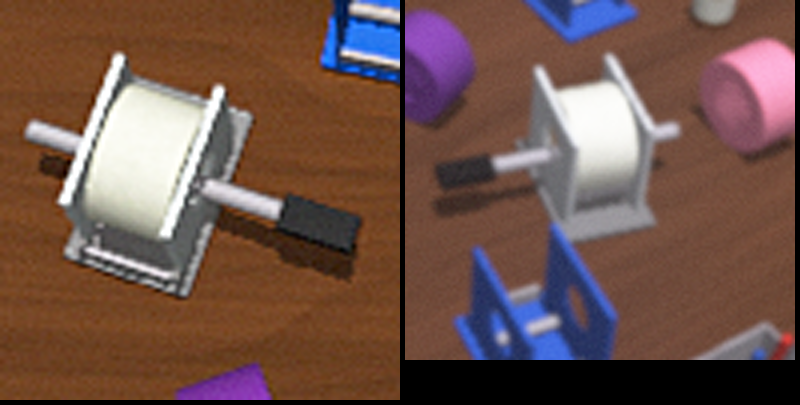

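The spindle lies level through both plates. Its tip is out on the left at (28,130) px, the black grip is outside on the right at (320,222), and the roll is in place.

```bash
python3 -c "
from cell import hand_in; print(hand_in())"
```

```text
the job is handed in; nothing more can be done
None
```

I threaded the longer spindle through both plates and the roll and handed the job in at about 20 s: about 4.5–5 cm of tube sticks out on the left, the grip is outside on the right, the roll is in place and the arm is clear, but the hand-in returned no verdict.

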